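# Clip a steel bar into the marking press and stamp its end

## Robot

A 6-joint arm with a two-finger parallel gripper is mounted at the origin on the work surface. World frame = base frame: x ahead of the robot, y to its left, z up, the work surface at z = 0. Lengths are in m, angles in rad, forces in N, time in s.
With the tool pointing down it reaches from about 0.3 to 0.775 m from the base axis. Payload 14.6 kg.
Tool frame: the origin (TCP) lies midway between the tips of the shut fingers; the grasp point (between the pads) lies 19 mm behind it; z points along the fingers, y is the line along which they close (so a half turn about z gives the same grasp; the last joint's range is limited). The gripper opens to 94 mm and grips with 3 to 60 N. Pads are 16 mm wide; open, the fingers measure 119 mm over their backs; the gripper's body (75 mm by 177 mm) begins 78 mm behind the grasp point.
Start: joints at [1.087, 0.3, 1.521, -0, 1.321, -0.067], TCP at [0.223, 0.503, 0.205] pointing down, gripper open.
Joint ranges: [-3.03, 3.03], [-0.79, 2.21], [0.23, 2.52], [-1.04, 4.18], [0, 3.07], [-2.55, 2.55]. Speed limits (rad/s): [2.22, 2.22, 2.57, 3.14, 3.14, 3.14].

## Interface

Orientations are given as [roll, pitch, yaw] about the fixed x, y, z axes, in that order (R = Rz(yaw) Ry(pitch) Rx(roll)).
In Python, from station import telemetry, optics, ctrl gives the robot as it stands.
- The arm moves only by the tool carry_out, never from a script. Its argument "plan" is a list that holds one entry, the list of rows, each a list of 7 numbers: the shift along the tool's x, y, z in mm, then the turn, a rotation vector about the tool's x, y, z in rad, then the finger opening in mm, from 0 to 94. A call has 1 to 20 rows; each row shifts and turns the commanded pose from where the row before left it, along the tool's axes as they then stand; what a row does not reach is not made up. A row lasts 1/12 s, in which the tool goes at most 41.7 mm and 7.16 degrees, less where a joint would pass 70% of its speed; a pose out of reach is approached as far as the arm can. A call with a gripper value outside its range is refused whole. The fingers move at their own pace and stop on an object; "squeeze" is the grip in N (left out, the last holds). Time passes only in rows, so rows that do not move let the fingers close. It gives the time, the measured TCP pose, the force, the opening and the grip force at its end, in the units of the state.
- telemetry.get_obs(): the state, without advancing time (a new reading comes with each control period).
- optics.camera(name): name is "scene" or "top" or "wrist"; returns a dict with "pixels" (480x640x3 uint8, red, green, blue), "intrinsics" (3x3 intrinsics, pixels), "origin" and "rotation" of the camera in the world. Camera axes: x right, y down, z forward; pixel columns grow to the right and rows downward; lengths in m; the calibration is good to about 2 mm. A picture is of the moment at which its call begins. There is no depth.
- ctrl.hand_in(): hands the job in; it is judged then, once.
The state is a dict: "time_s": time; "qpos": joint angles; "joint_vel": joint speeds; "tau": joint torques, N m; "ee_pos": TCP position; "eef_rot": TCP orientation; "force": force on the tool from outside, world axes, zero at the start; "moment": the same for the moment, N m; "grip_width": finger opening in m; "grip_force": force on a finger pad.
Only numpy, scipy, OpenCV 4.12 (cv2) and the standard library are available. Lean on these libraries where they do the work, as an engineer would, in place of code of your own. Each camera call takes 0.05 s, during which the arm holds its last target. There are 200 camera calls.

## Task

Stamp the loose steel bar: lay it in the lever press, one end on the anvil right across beneath the stamp, and push it down past the sprung jaw until it sits fully in the fork clip. Then swing the lever down to its stop with the bar clipped in, and let the lever return fully up, leaving the bar in the clip. Leave the other things on the desk where they are.

Things in the scene. Friction and masses are not known exactly. Their poses are not given: they have to be found in the camera images.
- rod: plain round steel bar, 14 mm diameter, 220 mm long, 0.26 kg, both ends alike; lies flat on the desk to the left or the right of the press. Origin at the middle of its axis, x along the bar.
- press: grey hand lever marking press, fixed to the desk. Origin on the desk under the anvil; its y runs along the bar's place, its -x faces the robot. Base plate 12 mm thick, x -55 to 135, y -170 to 60 mm. Between anvil and clip (y -25 to -125 mm) only the base plate lies under the bar, so fingers can hold it there.
- anvil (a point): middle of the anvil's flat top, press frame (0, 0, 43) mm. Steel block 50 x 46 mm; low flared shoulders start 9 mm either side of the bar's line and reach 52 mm height. Beyond it, at y +30 mm, stands an end stop plate, 52 mm high.
- clip (a point): seated bar's axis in the fork clip, press frame (0, -135, 50) mm. The fork is 14 mm long in y; floor 43 mm high; rear upright with its face at x +8 mm, flaring back above 62 mm, top 75 mm high; in front of it the sprung jaw. The bar is pushed down into it from above.
- stamp (a point): middle of the stamp's lower face: 26 x 30 mm steel block under the lever, over the anvil. With the lever up its lowest edge is 125 mm above the desk: bring the bar in under it level from the front (press -x), bar axis 85 to 105 mm high, then lower it.
- press_seat (a point): where the middle of the bar's axis should be when it is clipped in: press frame (0, -92, 50) mm, axes as the press. The bar then lies along y with its inner end at y +18 mm in the press frame, 3 mm beyond the stamp's far edge; ends from y 0 to the stop plate are good. Fully seated the axis is 50 mm high.
- jaw (a joint): the sprung jaw of the fork clip, a 14 mm wide steel strip with a rounded nose (nose at x -6.5, z 58 mm, r 3 mm; lead-in plate above it slopes out to the front, top 68 mm high). Hinged low at its foot; 0 = closed (its nose over the seated bar), grows as it is pushed out to the front, about 0.1 as the bar passes (6 to 12 N).
- lever (a joint): hand lever, hinged at the rear of the press about the press's y axis; 0 = fully up (sprung), 0.75 rad = at its stop, level, the stamp on the bar. Needs about 6 to 10 N at the handle. Grows as the handle comes down.
- lever_hinge (a point): the lever's hinge axis: press frame (100, 0, 90) mm; axes as the press.
- handle (a point): middle of the lever's black cross handle: cylinder 26 mm in diameter, 100 mm long, parallel to the press's y (from y -20 to +80 mm), 250 mm from the hinge axis. With the lever up it is 260 mm above the desk at press x -83 mm; at the stop 90 mm high at x -150 mm.
- screwdriver: screwdriver lying on the desk to one side of the press, about 200 mm long; leave it where it is. Origin under its middle.
- mug: white mug, 80 mm across and 95 mm high; leave it where it is. Origin under its middle.
- jar: amber jar with black cap, 60 mm across, 75 mm high; leave it where it is. Origin under its middle.
- tape: roll of black tape lying flat, 90 mm across, 24 mm high; leave it where it is. Origin under its middle.
- bearing: steel ring, 48 mm across, 14 mm high, lying flat between robot and press; leave it where it is. Origin under its middle.
- tray: clear open plastic tray, 130 x 100 x 45 mm; leave it where it is. Origin under its middle.
- battery: black battery pack, 75 x 110 x 60 mm; leave it where it is. Origin under its middle.
Mind the look-alikes: they are no part of the job. Of the things that look like the rod, the larger one is meant.

How it is judged:
By the outcome, as a careful person would: the job done as asked, in the order asked, and still so for the second after the job is handed in, with the robot touching nothing.
It also fails if it takes over 69 s, if anything falls off the work surface, if the arm or the gripper's body presses on something with over 40 N, if the wrist force passes 120 N, or if a joint passes its speed limit or range.

## Working session

There is one attempt and no reset: what is moved stays moved. The work goes in short steps, Python scripts to look and compute and a tool call to move; the robot and the scene stay as the last step left them, time stands still between calls to the robot, and variables do not carry over. Pictures are saved under pics/ and viewed, at most 11 in all, crops included, and the job is handed in when it is done.

Besides the shell and the picture viewer there is one more tool, called after ">>>" by a JSON object that holds its "method" and its "body". carry_out: Moves the arm, as the interface text tells. Its arguments: {"type":"object","properties":{"plan":{"type":"array","items":{"type":"array","items":{"type":"array","items":{"type":"number"}}}},"squeeze":{"type":"number"}},"required":["plan"]}

```bash
mkdir -p pics
cat > h.py <<'E'
import numpy as np, cv2
from station import telemetry, optics, ctrl
from scipy.spatial.transform import Rotation as Ro
def snap(n,f):
    c=optics.camera(n); cv2.imwrite('pics/'+f+'.png',cv2.cvtColor(c['pixels'],cv2.COLOR_RGB2BGR)); np.savez('pics/'+f,**c); return c
def load(f): return dict(np.load('pics/'+f+'.npz'))
def ray(c,u,v):
    d=np.array(c['rotation'])@np.linalg.inv(c['intrinsics'])@[u,v,1]; return np.array(c['origin']),d/np.linalg.norm(d)
def onz(c,u,v,z):
    o,d=ray(c,u,v); return o+d*(z-o[2])/d[2]
def tri(*rs):
    A=0;b=0
    for o,d in rs:
        P=np.eye(3)-np.outer(d,d);A=A+P;b=b+P@o
    return np.linalg.solve(A,b)
def proj(c,p):
    q=np.array(c['rotation']).T@(np.array(p)-c['origin']);q=c['intrinsics']@q;return q[:2]/q[2]
E
python3 - <<'E'
from h import *
np.set_printoptions(precision=3,suppress=True)
for n in('scene','top'):
    c=snap(n,n+'0');print(c['origin'],c['rotation'],c['intrinsics'])
o=telemetry.get_obs();print(o)
E
```

```text
[ 1.156 -0.663  0.942] [-2.252 -0.009  0.769] [[488.715   0.    317.189]
 [  0.    488.715 239.675]
 [  0.      0.      1.   ]]
[0.361 0.012 1.511] [-3.053 -0.002 -1.585] [[545.961   0.    320.127]
 [  0.    545.961 239.504]
 [  0.      0.      1.   ]]
{'time_s': 0.1, 'qpos': array([ 1.087,  0.3  ,  1.521,  0.   ,  1.321, -0.067]), 'joint_vel': array([-0.001, -0.002, -0.001,  0.001, -0.001,  0.001]), 'tau': array([  0.001, -53.265, -35.328,   0.071,   0.024,  -0.   ]), 'ee_pos': array([0.223, 0.503, 0.205]), 'eef_rot': array([-3.141, -0.   ,  2.725]), 'force': array([ 0.021,  0.233, -0.383]), 'moment': array([ 0.024,  0.053, -0.015]), 'grip_force': 0.0, 'grip_width': 0.09405531048446503}
```

View pics/top0.png

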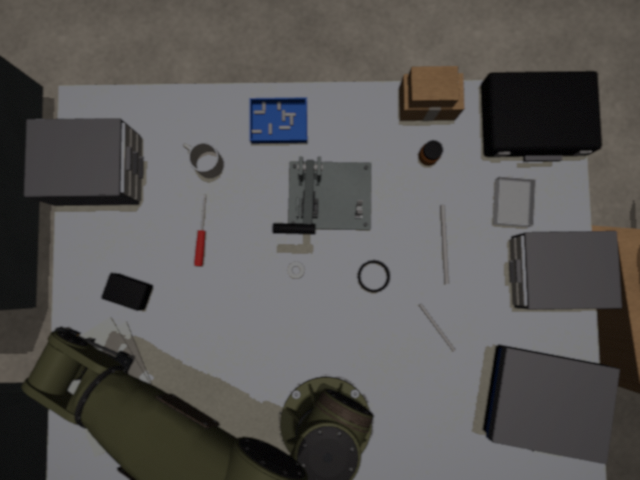

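View pics/scene0.png

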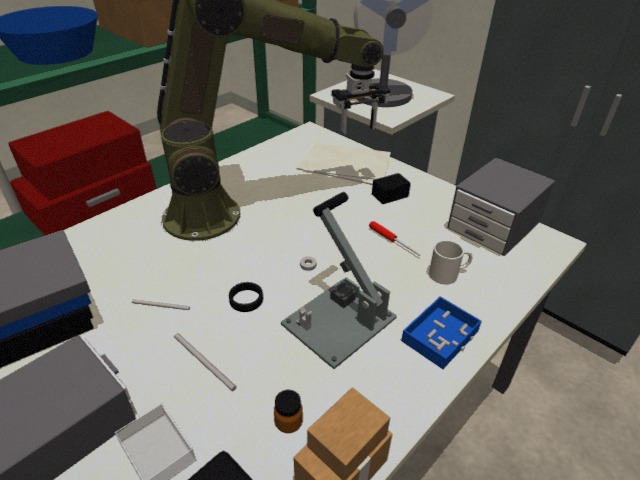

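The top view shows two bars. The longer one, from (443,205) to (446,283), is about 0.21 m and is the rod. The shorter, from (420,305) to (453,350), is the decoy. The press base plate spans roughly (289,160) to (371,230), with the clip at (360,210).

```bash
cat > h2.py <<'E'
from h import *
_l=load
def fix(c):
    r=np.array(c['rotation'])
    if r.shape==(3,): c['rotation']=Ro.from_euler('xyz',r).as_matrix()
    return c
E
python3 - <<'E'
from h2 import *
np.set_printoptions(precision=4,suppress=True)
T=fix(load('top0'));S=fix(load('scene0'))
def bar(c,x0,y0,x1,y1):
    g=cv2.cvtColor(c['pixels'],cv2.COLOR_RGB2GRAY)[y0:y1,x0:x1].astype(float)
    bg=cv2.medianBlur(g.astype(np.uint8),31).astype(float)
    m=(abs(g-bg)>9).astype(np.uint8)
    n,l,s,_=cv2.connectedComponentsWithStats(m); k=1+np.argmax(s[1:,4]); v,u=np.where(l==k)
    P=np.c_[u+x0,v+y0].astype(float); mu=P.mean(0); d=np.linalg.svd(P-mu,full_matrices=False)[2][0]
    t=(P-mu)@d; return mu+d*t.min(), mu+d*t.max(), s[k,4]
bt=bar(T,425,190,465,300); bs=bar(S,160,320,250,400); print(bt,bs)
A=[onz(T,*p,.007) for p in bt[:2]];print('top@7mm',A,np.linalg.norm(A[0]-A[1]))
B=[onz(S,*p,.007) for p in bs[:2]];print('scene@7mm',B,np.linalg.norm(B[0]-B[1]))
for a in bt[:2]:
  for b in bs[:2]: print('tri',tri(ray(T,*a),ray(S,*b)))
# press plate
im=T['pixels'].astype(int);g=im.mean(2)[150:240,280:380]
m=((g>55)&(g<125)).astype(np.uint8); m=cv2.morphologyEx(m,cv2.MORPH_OPEN,np.ones((5,5)))
cs=max(cv2.findContours(m,0,2)[0],key=cv2.contourArea);r=cv2.minAreaRect(cs);print(r)
for p in cv2.boxPoints(r): print(p+[280,150],onz(T,*(p+[280,150]),.012))
print([im[y,x] for x,y in((340,190),(300,165),(380,190),(445,240),(450,240),(435,240))])
a=cv2.resize(T['pixels'][145:245,275:385],None,fx=5,fy=5,interpolation=2);b=cv2.resize(S['pixels'][185:370,275:405],None,fx=500/185,fy=500/185,interpolation=2)
cv2.imwrite('pics/crop1.png',np.hstack([a[:500,:440],b[:,:355]])[:,:,::-1])
E
```

```text
(array([441.4165, 203.9197]), array([445.9537, 283.9459]), np.int32(535)) (array([174.7785, 334.0645]), array([234.843 , 389.2591]), np.int32(635))
top@7mm [array([ 0.5894, -0.3318,  0.007 ]), array([ 0.3673, -0.3369,  0.007 ])] 0.22216597607202904
scene@7mm [array([ 0.3667, -0.3364,  0.007 ]), array([ 0.5942, -0.3313,  0.007 ])] 0.2275597766090738
tri [ 0.5373 -0.3458  0.1684]
tri [ 0.591  -0.3313  0.0035]
tri [ 0.3673 -0.3366  0.0078]
tri [ 0.4229 -0.3192 -0.1738]
((49.80339431762695, 43.07787322998047), (87.35519409179688, 76.5815658569336), 1.5911403894424438)
[285.0794 230.1411] [0.5214 0.1035 0.012 ]
[287.2059 153.5891] [0.7365 0.0958 0.012 ]
[374.5274 156.0146] [ 0.7263 -0.1482  0.012 ]
[372.4009 232.5667] [ 0.5114 -0.1374  0.012 ]
[array([83, 86, 84]), array([79, 82, 80]), array([125, 125, 126]), array([112, 109, 108]), array([124, 124, 125]), array([124, 125, 127])]
```

View pics/crop1.png

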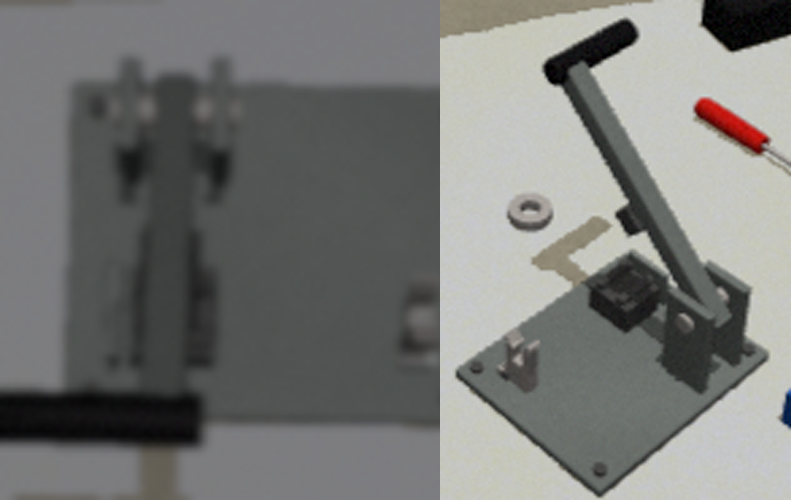

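The crop shows the lever up, with the handle end just left of the plate's middle. The clip is the bright part near (359,208) in the full top view. Rod ends triangulate to 3.5 and 7.8 mm height against the expected 7, so they are good. Next I'll refine the plate.

Run:
```python
from h2 import *
np.set_printoptions(precision=4,suppress=True)
T=fix(load('top0'));S=fix(load('scene0'))
def plate(c,box,th):
    x0,y0,x1,y1=box;g=c['pixels'].astype(int).mean(2)[y0:y1,x0:x1]
    m=((g>45)&(g<th)).astype(np.uint8); m=cv2.morphologyEx(m,cv2.MORPH_OPEN,np.ones((9,9)));m=cv2.morphologyEx(m,cv2.MORPH_CLOSE,np.ones((15,15)))
    cs=max(cv2.findContours(m,0,2)[0],key=cv2.contourArea)+[x0,y0]
    return cs
cs=plate(T,(280,150,385,240),103)
P=np.array([onz(T,*p[0],.012)[:2] for p in cs]);r=cv2.minAreaRect((P*1000).astype(np.float32));print(r)
print(cv2.boxPoints(r)/1000)
# pins/screws: clip bright blob
for n,c,(x0,y0,x1,y1) in(('T',T,(345,195,372,225)),('S',S,(290,300,320,335))):
    g=c['pixels'][y0:y1,x0:x1].astype(int).mean(2);m=(g>(105)).astype(np.uint8) if n=='T' else (g>130).astype(np.uint8)
    k,l,s,ce=cv2.connectedComponentsWithStats(m);print(n,[(s[i],ce[i]+[x0,y0]) for i in range(1,k) if s[i,4]>4])
g=S['pixels'].astype(int).mean(2)
print(g[318,270:300].astype(int), g[330,385:410].astype(int),g[345:375,333].astype(int))
```

```text
((618.7645263671875, -20.103759765625), (228.83493041992188, 193.81629943847656), 87.88803100585938)
[[ 0.5177 -0.1309]
 [ 0.7114 -0.138 ]
 [ 0.7198  0.0907]
 [ 0.5261  0.0978]]
T [(array([26,  0,  1,  7,  7], dtype=int32), array([371., 198.])), (array([26, 18,  1, 12, 12], dtype=int32), array([371. , 218.5]))]
S [(array([  0,   0,  22,  15, 203], dtype=int32), array([297.7192, 305.2956])), (array([18, 11,  4,  3,  7], dtype=int32), array([309.2857, 312.    ])), (array([12, 16,  3,  4,  7], dtype=int32), array([303.4286, 317.5714]))]
[198 197 198 198 194 196 195 198 198 197 197 199 198 197 183 140 113  94
  94  94 102 105 107 106 107 111 106 107 106 100] [197 198 197 196 193 194 197 195 196 196 197 197 195 194 194 195 195 178
 114  91  85  52  39  44  38] [108 109 109 108 106 107 105 104 104 106 106  80  73  70  67  37  77 102
 107 107 101  79  55  74 180 193 195 197 195 196]
```

>>> {"method": "carry_out", "body": {"plan": [[[-24, -30, 0, 0, 0, 0, 94], [-24, -30, 0, 0, 0, 0, 94], [-24, -30, 0, 0, 0, 0, 94], [-24, -30, 0, 0, 0, 0, 94], [-24, -30, 0, 0, 0, 0, 94], [-24, -30, 0, 0, 0, 0, 94], [-24, -30, 0, 0, 0, 0, 94], [-24, -30, 0, 0, 0, 0, 94], [-24, -30, 0, 0, 0, 0, 94], [-24, -30, 0, 0, 0, 0, 94], [-24, -30, 0, 0, 0, 0, 94], [-24, -28, 4, 0, 0, 0, 94], [-24, -28, 4, 0, 0, 0, 94], [-24, -28, 4, 0, 0, 0, 94], [-24, -28, 4, 0, 0, 0, 94], [-24, -28, 4, 0, 0, 0, 94], [-24, -28, 4, 0, 0, 0, 94], [-24, -28, 4, 0, 0, 0, 94], [-24, -28, 4, 0, 0, 0, 94], [-24, -28, 4, 0, 0, 0, 94]]]}}

```text
time_s: 1.77
ee_pos: [0.4259, -0.2255, 0.169]
eef_rot: [3.141, -0.0, 2.724]
force: [0.5, 0.0, 1.4]
grip_width: 0.0937
grip_force: 0.0
```

>>> {"method": "carry_out", "body": {"plan": [[[-24, -28, 4, 0, 0, 0, 94], [-24, -28, 4, 0, 0, 0, 94], [-24, -28, 4, 0, 0, 0, 94], [0, 0, 0, 0, 0, 0.12, 94], [0, 0, 0, 0, 0, 0.12, 94], [0, 0, 0, 0, 0, 0.12, 94], [0, 0, 0, 0, 0, 0.12, 94], [0, 0, 0, 0, 0, 0.12, 94], [0, 0, 0, 0, 0, 0.12, 94], [0, 0, 0, 0, 0, 0.12, 94], [0, 0, 0, 0, 0, 0.12, 94], [0, 0, 0, 0, 0, 0.12, 94], [0, 0, 0, 0, 0, 0.12, 94], [0, 0, 0, 0, 0, 0.12, 94], [0, 0, 0, 0, 0, 0.12, 94], [0, 0, 0, 0, 0, 0.12, 94], [0, 0, 0, 0, 0, 0.12, 94], [0, 0, 0, 0, 0, 0.12, 94], [0, 0, 0, 0, 0, 0.12, 94], [0, 0, 0, 0, 0, 0.12, 94]]]}}

```text
time_s: 3.43
ee_pos: [0.4576, -0.3294, 0.1571]
eef_rot: [-3.141, 0.0, 0.679]
force: [0.5, -0.2, 0.7]
grip_width: 0.0942
grip_force: 0.0
```

>>> {"method": "carry_out", "body": {"plan": [[[0, 0, 0, 0, 0, 0.12, 94], [0, 0, 0, 0, 0, 0.12, 94], [0, 0, 0, 0, 0, 0.12, 94], [0, 0, 0, 0, 0, 0.12, 94], [0, 0, 0, 0, 0, 0.12, 94], [0, 0, 0, 0, 0, 0.06, 94], [0, 0, 0, 0, 0, 0, 94]]]}}

```text
time_s: 4.02
ee_pos: [0.4576, -0.3294, 0.1571]
eef_rot: [-3.141, 0.001, 0.022]
force: [-0.9, -0.4, -0.7]
grip_width: 0.0942
grip_force: 0.0
```

Run:
```python
from h2 import *
np.set_printoptions(precision=4,suppress=True)
c=fix(snap('wrist','w1'));print(c['origin'],c['rotation'])
T=fix(load('top0'))
for p in([.59,-.3318,.007],[.367,-.3367,.007],[.462,-.3345,.007],[.4576,-.3294,.157]):print(proj(c,p))
```

```text
[ 0.5391 -0.3269  0.3359] [[ 0.0224 -0.9609 -0.2761]
 [-0.9997 -0.0216 -0.0059]
 [-0.0003  0.2762 -0.9611]]
[329.1466  40.4772]
[327.5448 329.0609]
[328.0116 218.9998]
[321.941  304.5997]
```

View pics/w1.png

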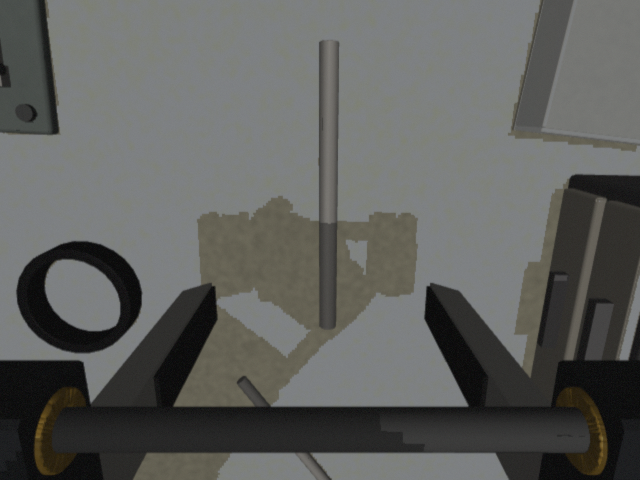

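The wrist view shows the rod from (329,40) to (327.5,329), matching the predicted ends within 1 px. I'll grasp it now.

>>> {"method": "carry_out", "body": {"plan": [[[1, 5, 30, 0, 0, 0, 94], [0, 0, 38, 0, 0, 0, 94], [0, 0, 38, 0, 0, 0, 70], [0, 0, 25, 0, 0, 0, 50], [0, 0, 15, 0, 0, 0, 40], [0, 0, 8, 0, 0, 0, 30], [0, 0, 0, 0, 0, 0, 20], [0, 0, 0, 0, 0, 0, 8], [0, 0, 0, 0, 0, 0, 0], [0, 0, 0, 0, 0, 0, 0], [0, 0, 0, 0, 0, 0, 0], [0, 0, 0, 0, 0, 0, 0], [0, 0, 0, 0, 0, 0, 0], [0, 0, 0, 0, 0, 0, 0]]], "squeeze": 50}}

```text
time_s: 5.23
ee_pos: [0.459, -0.3346, 0.0037]
eef_rot: [3.141, -0.0, 0.025]
force: [-0.1, -0.8, -0.9]
grip_width: 0.0175
grip_force: 0.0
```

>>> {"method": "carry_out", "body": {"plan": [[[0, 0, 0, 0, 0, 0, 0], [0, 0, 0, 0, 0, 0, 0], [0, 0, 0, 0, 0, 0, 0], [0, 0, -10, 0, 0, 0, 0], [0, 0, -40, 0, 0, 0, 0], [0, 0, -40, 0, 0, 0, 0], [0, 0, 0, 0, 0, -0.116, 0], [0, 0, 0, 0, 0, -0.116, 0], [0, 0, 0, 0, 0, -0.116, 0], [0, 0, 0, 0, 0, -0.116, 0], [0, 0, 0, 0, 0, -0.116, 0], [0, 0, 0, 0, 0, -0.116, 0], [0, 0, 0, 0, 0, -0.116, 0], [0, 0, 0, 0, 0, -0.116, 0], [0, 0, 0, 0, 0, -0.116, 0], [0, 0, 0, 0, 0, -0.116, 0], [0, 0, 0, 0, 0, -0.116, 0], [0, 0, 0, 0, 0, -0.116, 0], [0, 0, 0, 0, 0, -0.116, 0]]]}}

```text
time_s: 6.82
ee_pos: [0.4588, -0.3344, 0.0939]
eef_rot: [-3.141, -0.0, 1.539]
force: [0.4, 0.3, -2.6]
grip_width: 0.0129
grip_force: 50.0
```

>>> {"method": "carry_out", "body": {"plan": [[[16, 14, 0, 0, 0, 0, 0], [30, 26, 0, 0, 0, 0, 0], [30, 26, 0, 0, 0, 0, 0], [30, 26, 0, 0, 0, 0, 0], [24, 18, 0, 0, 0, 0, 0], [0, 0, 0, 0, 0, 0, 0], [0, 0, 0, 0, 0, 0, 0]]]}}

```text
time_s: 7.4
ee_pos: [0.5742, -0.2074, 0.0935]
eef_rot: [-3.141, -0.0, 1.535]
force: [-0.2, 0.6, -2.6]
grip_width: 0.0123
grip_force: 50.0
```

Run:
```python
from h2 import *
np.set_printoptions(precision=4,suppress=True)
c=fix(snap('wrist','w2'));fix(snap('scene','s2'));print(c['origin'],c['rotation']);o=telemetry.get_obs();print(o['ee_pos'],o['eef_rot'])
O=np.array([.5808,.0363,0]);R=Ro.from_euler('z',-.0367).as_matrix()
for p in([0,-.135,.05],[0,0,.043],[.008,-.135,.075],[-.055,-.17,.012],[-.055,.06,.012],[.135,-.17,.012]):print(p,proj(c,O+R@p))
```

```text
[ 0.5781 -0.1262  0.2724] [[ 0.9994 -0.0334 -0.01  ]
 [-0.0349 -0.9606 -0.2756]
 [-0.0004  0.2758 -0.9612]]
[ 0.5733 -0.2092  0.0936] [-3.1411 -0.      1.5326]
[0, -0.135, 0.05] [313.9137  56.2927]
[0, 0, 0.043] [ 313.4018 -299.6436]
[0.008, -0.135, 0.075] [332.0137  48.4206]
[-0.055, -0.17, 0.012] [220.8221 129.4431]
[-0.055, 0.06, 0.012] [ 188.3494 -413.5302]
[0.135, -0.17, 0.012] [546.2119 130.0655]
```

View pics/w2.png

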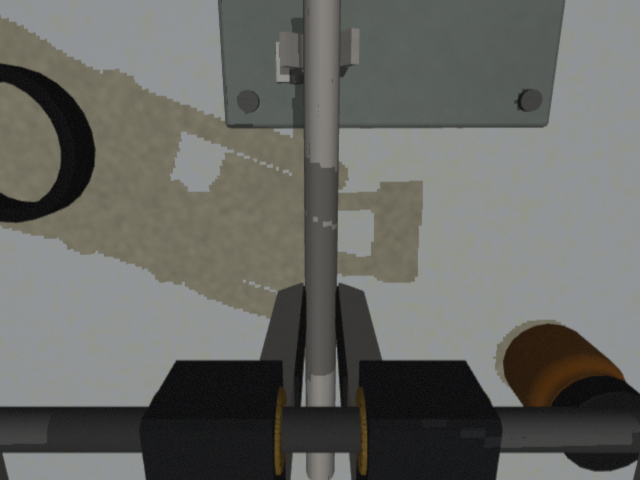

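The wrist view shows the plate's near corners at (225.5,127) and (550,127.5), about 4.5 px right and 2.5 px above the prediction. That puts the press about 2.6 mm further in x. The bar runs along u≈321, with the clip's jaw at u 277–300 and its rear upright at u 340–358.

Run:
```python
from h2 import *
np.set_printoptions(precision=4,suppress=True)
c=fix(load('w2'));S=fix(load('s2'))
a=onz(c,225.5,127,.012);b=onz(c,550,127.5,.012);print('corners',a,b,np.linalg.norm(a-b));e=(b-a)/np.linalg.norm(b-a);yaw=np.arctan2(e[1],e[0])
R=Ro.from_euler('z',yaw).as_matrix();O=(a+b)/2-R@[.040,-.17,.012];print('O',O,'yaw',yaw)
# plate side edges + bar edges by subpixel gradient
g=cv2.cvtColor(c['pixels'],cv2.COLOR_RGB2GRAY).astype(float)
for v in(8,25,90,110,140,200,260,280):
    d=np.gradient(cv2.GaussianBlur(g,(1,5),0)[v]);w=abs(d)
    def pk(lo,hi):
        s=slice(lo,hi);return (np.arange(lo,hi)*w[s]**2).sum()/(w[s]**2).sum()
    l,r=pk(298,310),pk(334,345);m=(l+r)/2
    # depth along z cam from width 14mm
    print(v,round(l,1),round(r,1),'axis',onz(c,m,v,.097),'depth',c['intrinsics'][0][0]*.014/(r-l), 'z', (c['origin']+ray(c,m,v)[1]/ (ray(c,m,v)[1]@c['rotation'][:,2])*c['intrinsics'][0][0]*.014/(r-l))[2])
ax=onz(c,321,40,.097);print('bar in press',R.T@(ax-O), 'tcp',R.T@(telemetry.get_obs()['ee_pos']-O))
cv2.imwrite('pics/s2c.png',cv2.resize(S['pixels'][200:400,180:420],None,fx=3,fy=3,interpolation=2)[:,:,::-1])
```

```text
corners [ 0.5225 -0.1303  0.012 ] [ 0.7115 -0.1372  0.012 ] 0.18918392736517975
O [0.5832 0.0376 0.    ] yaw -0.0363393929233535
8 303.8 338.8 axis [ 0.5797 -0.0882  0.097 ] depth 0.17330429030115949 z 0.08010726372864407
25 305.0 338.7 axis [ 0.5797 -0.0938  0.097 ] depth 0.17969507547019742 z 0.0749664472774873
90 305.2 338.0 axis [ 0.5788 -0.1165  0.097 ] depth 0.1843756798362745 z 0.07747175811338242
110 305.3 337.8 axis [ 0.5785 -0.1239  0.097 ] depth 0.1862958180091578 z 0.0778195012766277
140 303.9 338.3 axis [ 0.578  -0.1352  0.097 ] depth 0.17567796614170955 z 0.09227103541723164
200 303.6 337.7 axis [ 0.5769 -0.1593  0.097 ] depth 0.17743703778991485 z 0.09726104866535562
260 304.1 336.7 axis [ 0.5759 -0.1853  0.097 ] depth 0.18554655572340537 z 0.09636163734130582
280 304.4 336.4 axis [ 0.5756 -0.1944  0.097 ] depth 0.18942708144049158 z 0.09509799425900758
bar in press [ 0.0009 -0.1366  0.097 ] tcp [-0.0009 -0.247   0.0936]
```

View pics/s2c.png

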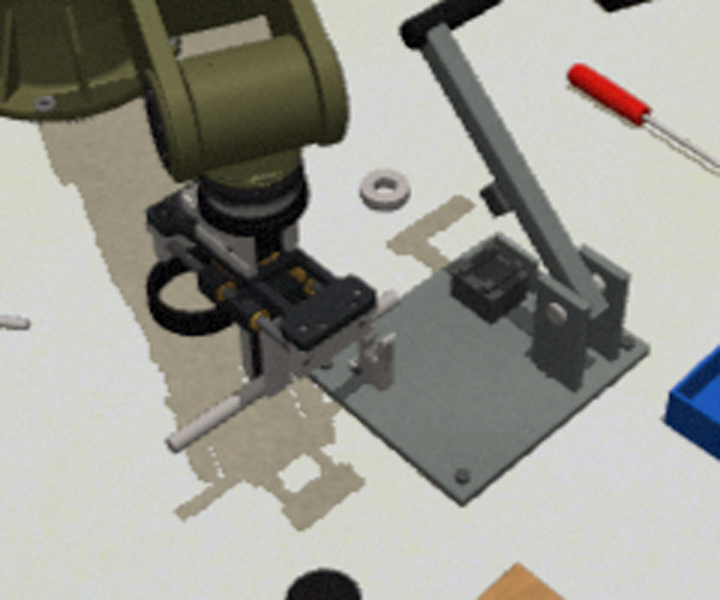

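The scene crop shows the bar's outer end at (238,347) and its inner end near (310,299) in full-frame pixels. From these I'll get the bar's tilt by intersecting the rays with the bar's vertical plane.

Run:
```python
from h2 import *
np.set_printoptions(precision=4,suppress=True)
S=fix(load('s2'));O=np.array([.5832,.0376,0]);R=Ro.from_euler('z',-.0363).as_matrix()
for u,v in((238,347),(310.5,298.5),(309,300.5),(311,297)):
    o,d=ray(S,u,v);o=R.T@(o-O);d=R.T@d;print(o+d*(-o[0])/d[0])
c=fix(load('w2'))
for y,z in((-.115,.097),(-.115,.08),(-.337,.097)): print(proj(c,O+R@[0,y,z]),proj(S,O+R@[0,y,z]))
```

```text
[ 0.     -0.331   0.0984]
[ 0.     -0.1167  0.0957]
[ 0.     -0.1216  0.0924]
[ 0.     -0.1151  0.0997]
[318.5061 -25.4367] [311.0251 297.7611]
[318.7059 -11.9327] [311.0173 302.6999]
[318.4095 476.0915] [235.7897 348.9668]
```

Run:
```python
from h2 import *
S=fix(load('s2'))
cv2.imwrite('pics/s2d.png',cv2.resize(S['pixels'][285:355,230:330],None,fx=7,fy=7,interpolation=0)[:,:,::-1])
```

```text
(no output)
```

View pics/s2d.png

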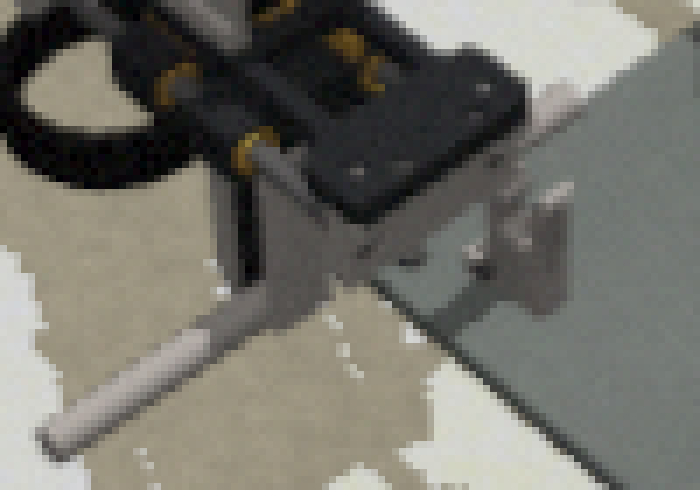

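>>> {"method": "carry_out", "body": {"plan": [[[0, -1, -3, 0, 0.03, 0, 0], [20, 0, 0, 0, 0, 0, 0], [30, 0, 0, 0, 0, 0, 0], [30, 0, 0, 0, 0, 0, 0], [30, 0, 0, 0, 0, 0, 0], [20, 0, 0, 0, 0, 0, 0], [0, 0, 0, 0, 0, 0, 0], [0, 0, 0, 0, 0, 0, 0], [0, 0, 0, 0, 0, 0, 0]]]}}

```text
time_s: 8.25
ee_pos: [0.5774, -0.0802, 0.1005]
eef_rot: [3.142, -0.03, 1.532]
force: [-0.0, -0.4, -2.4]
grip_width: 0.0127
grip_force: 50.0
```

Run:
```python
from h2 import *
np.set_printoptions(precision=4,suppress=True)
c=fix(snap('wrist','w3'));S=fix(snap('scene','s3'))
O=np.array([.5832,.0376,0]);R=Ro.from_euler('z',-.0363).as_matrix();o=telemetry.get_obs();print(o['force'],R.T@(o['ee_pos']-O),o['eef_rot'])
for p in([0,.018,.097],[0,-.135,.097],[0,0,.043],[.008,-.135,.075],[.025,-.023,.043],[-.025,-.023,.043],[0,-.202,.097]):print(p,proj(c,O+R@p),proj(S,O+R@p))
cv2.imwrite('pics/c3.png',np.hstack([cv2.resize(c['pixels'][:,180:460],None,fx=1,fy=1),cv2.resize(S['pixels'][230:350,220:350],None,fx=4,fy=4)])[:,:,::-1])
```

```text
[ 0.4812  0.3801 -1.7166] [-0.0014 -0.1181  0.1004] [-3.1415 -0.0298  1.5311]
[0, 0.018, 0.097] [320.9435 -33.1859] [349.1147 271.837 ]
[0, -0.135, 0.097] [321.618  335.3579] [304.8875 301.9384]
[0, 0, 0.043] [320.8702  45.1043] [343.3064 290.4016]
[0.008, -0.135, 0.075] [336.9834 315.709 ] [307.2201 310.1191]
[0.025, -0.023, 0.043] [368.6567  92.3992] [344.1491 299.9088]
[-0.025, -0.023, 0.043] [273.2719  92.6342] [330.21   289.7429]
[0, -0.202, 0.097] [321.8398 456.5703] [283.4628 316.5202]
```

View pics/c3.png

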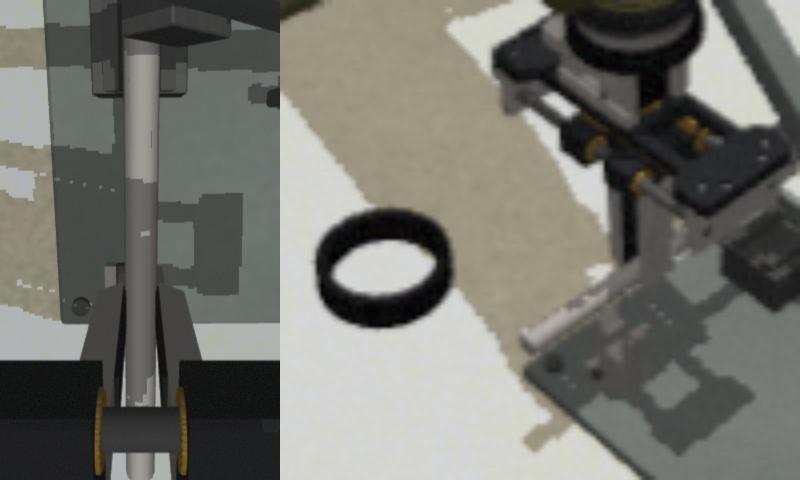

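The wrist view has the bar centred at u≈321, on the predicted seat line, with its inner end under the stamp. The anvil edges at u 273 and 367 match the prediction. I'll shift 6 mm inward and lower.

>>> {"method": "carry_out", "body": {"plan": [[[6, 0, 0, 0, 0, 0, 0], [0, 0, 10, 0, 0, 0, 0], [0, 0, 10, 0, 0, 0, 0], [0, 0, 8, 0, 0, 0, 0], [0, 0, 4, 0, 0, 0, 0], [0, 0, 0, 0, 0, 0, 0], [0, 0, 0, 0, 0, 0, 0]]]}}

```text
time_s: 8.93
ee_pos: [0.5779, -0.072, 0.0682]
eef_rot: [-3.141, -0.03, 1.533]
force: [0.8, 0.6, -2.5]
grip_width: 0.0129
grip_force: 50.0
```

>>> {"method": "carry_out", "body": {"plan": [[[0, 0, 3, 0, 0, 0, 0], [0, 0, 3, 0, 0, 0, 0], [0, 0, 3, 0, 0, 0, 0], [0, 0, 3, 0, 0, 0, 0], [0, 0, 0, 0, 0, 0, 0], [0, 0, 0, 0, 0, 0, 0]]]}}

```text
time_s: 9.43
ee_pos: [0.5784, -0.0717, 0.0568]
eef_rot: [3.14, -0.03, 1.533]
force: [3.0, -0.1, -1.2]
grip_width: 0.0123
grip_force: 50.0
```

>>> {"method": "carry_out", "body": {"plan": [[[0, 0, 3, 0, 0, 0, 0], [0, 0, 3, 0, 0, 0, 0], [0, 0, 2, 0, 0, 0, 0], [0, 0, 0, 0, 0, 0, 0], [0, 0, 0, 0, 0, 0, 0]]]}}

```text
time_s: 9.85
ee_pos: [0.5777, -0.0713, 0.0479]
eef_rot: [-3.141, -0.03, 1.533]
force: [4.5, -1.1, -5.3]
grip_width: 0.0128
grip_force: 50.0
```

>>> {"method": "carry_out", "body": {"plan": [[[0, 0, 2, 0, 0, 0, 0], [0, 0, 0, 0, 0, 0, 0], [0, 0, 0, 0, 0, 0, 0]]]}}

```text
time_s: 10.1
ee_pos: [0.5775, -0.0713, 0.0463]
eef_rot: [-3.14, -0.03, 1.533]
force: [0.4, -0.3, 0.6]
grip_width: 0.0125
grip_force: 50.0
```

>>> {"method": "carry_out", "body": {"plan": [[[0, 0, 2, 0, 0, 0, 0], [0, 0, 0, 0, 0, 0, 0], [0, 0, 0, 0, 0, 0, 0]]]}}

```text
time_s: 10.35
ee_pos: [0.5778, -0.0713, 0.0458]
eef_rot: [-3.141, -0.03, 1.533]
force: [-6.9, -1.0, 14.9]
grip_width: 0.0126
grip_force: 50.0
```

Run:
```python
from h2 import *
np.set_printoptions(precision=4,suppress=True)
o=telemetry.get_obs();print(o['force'],o['moment'])
c=fix(snap('wrist','w4'));S=fix(snap('scene','s4'))
O=np.array([.5832,.0376,0]);R=Ro.from_euler('z',-.0363).as_matrix()
for p in([0,-.202,.05],[0,-.135,.05]):print(p,proj(c,O+R@p),proj(S,O+R@p))
cv2.imwrite('pics/c4.png',np.hstack([c['pixels'][:,180:460],cv2.resize(S['pixels'][260:350,250:347],None,fx=5.35,fy=5.334)])[:,:,::-1])
```

```text
[-6.8815 -0.9624 14.918 ] [0.1907 1.5859 0.0243]
[0, -0.202, 0.05] [321.6365 483.3459] [284.1482 330.0281]
[0, -0.135, 0.05] [321.5805 361.1212] [305.0188 315.3964]
```

View pics/c4.png

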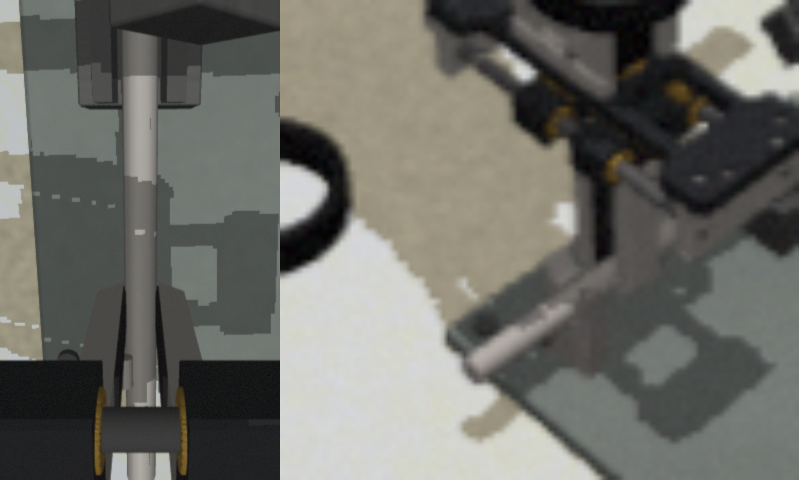

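The view shows the bar in the clip, with its outer end at about (287,328) in the scene against a seated prediction of about (286,329). The push stopped hard at 15 N. I'll release and press the bar down once more with shut fingers near the clip as a check.

>>> {"method": "carry_out", "body": {"plan": [[[0, 0, -2, 0, 0, 0, 0], [0, 0, 0, 0, 0, 0, 40], [0, 0, 0, 0, 0, 0, 40], [0, 0, 0, 0, 0, 0, 40], [0, 0, 0, 0, 0, 0, 40], [0, 0, -15, 0, 0, 0, 40], [0, 0, -20, 0, -0.03, 0, 40], [0, 0, 0, 0, 0, 0, 0], [0, 0, 0, 0, 0, 0, 0], [0, 0, 0, 0, 0, 0, 0], [0, 0, 0, 0, 0, 0, 0], [0, 0, 0, 0, 0, 0, 0], [0, 0, 0, 0, 0, 0, 0], [0, 0, 0, 0, 0, 0, 0], [0, 0, 0, 0, 0, 0, 0]]], "squeeze": 20}}

```text
time_s: 11.7
ee_pos: [0.5779, -0.0724, 0.0813]
eef_rot: [-3.141, -0.0, 1.533]
force: [-0.7, -0.1, 0.9]
grip_width: 0.0008
grip_force: 0.0
```

>>> {"method": "carry_out", "body": {"plan": [[[0, 0, 10, 0, 0, 0, 0], [0, 0, 10, 0, 0, 0, 0], [0, 0, 3, 0, 0, 0, 0], [0, 0, 0, 0, 0, 0, 0], [0, 0, 0, 0, 0, 0, 0]]]}}

```text
time_s: 12.12
ee_pos: [0.5777, -0.0723, 0.0577]
eef_rot: [-3.141, -0.0, 1.533]
force: [-0.7, -0.6, 0.4]
grip_width: 0.0008
grip_force: 0.0
```

>>> {"method": "carry_out", "body": {"plan": [[[0, 0, 1.5, 0, 0, 0, 0], [0, 0, 0, 0, 0, 0, 0], [0, 0, 0, 0, 0, 0, 0]]]}}

```text
time_s: 12.37
ee_pos: [0.5781, -0.0723, 0.0571]
eef_rot: [3.141, 0.0, 1.533]
force: [0.0, -0.2, 3.2]
grip_width: 0.0004
grip_force: 1.8
```

Contact comes at 57.1 mm, exactly the seated bar's top height. One firmer press, then on to the lever.

>>> {"method": "carry_out", "body": {"plan": [[[0, 0, 1.5, 0, 0, 0, 0], [0, 0, 0, 0, 0, 0, 0], [0, 0, 0, 0, 0, 0, 0]]]}}

```text
time_s: 12.62
ee_pos: [0.579, -0.0724, 0.0569]
eef_rot: [3.139, 0.0, 1.533]
force: [0.1, 0.5, 12.9]
grip_width: 0.0005
grip_force: 6.2
```

>>> {"method": "carry_out", "body": {"plan": [[[0, 0, -20, 0, 0, 0, 0], [0, 0, -40, 0, 0, 0, 0], [0, 0, -40, 0, 0, 0, 0], [0, 0, -40, 0, 0, 0, 0], [0, 0, -40, 0, 0, 0, 0], [0, 0, -40, 0, 0, 0, 0], [0, 0, -35, 0, 0, 0, 0], [28, -17, 0, 0, 0, 0, 0], [28, -17, 0, 0, 0, 0, 0], [28, -17, 0, 0, 0, 0, 0], [28, -17, 0, 0, 0, 0, 0], [28, -15, 0, 0, 0, 0, 0], [0, 0, 0, 0, 0, 0, 0], [0, 0, 0, 0, 0, 0, 0]]]}}

```text
time_s: 13.78
ee_pos: [0.4999, 0.0717, 0.3106]
eef_rot: [3.141, 0.0, 1.535]
force: [0.8, -0.5, 0.5]
grip_width: 0.0001
grip_force: 0.0
```

Run:
```python
from h2 import *
np.set_printoptions(precision=4,suppress=True)
o=telemetry.get_obs();S=fix(snap('scene','s5'));c=fix(snap('wrist','w5'))
O=np.array([.5832,.0376,0]);R=Ro.from_euler('z',-.0363).as_matrix();print(R.T@(o['ee_pos']-O),o['force'])
for p in([0,-.202,.05],[-.083,-.02,.26],[-.083,.08,.26]):print(p,proj(c,O+R@p),proj(S,O+R@p))
cv2.imwrite('pics/c5.png',np.hstack([cv2.resize(c['pixels'],(400,300)),cv2.resize(S['pixels'][140:350,220:440],(314,300))])[:,:,::-1])
```

```text
[-0.0845  0.031   0.3106] [ 0.8033 -0.4989  0.5048]
[0, -0.202, 0.05] [391.0093 393.1684] [284.1482 330.0281]
[-0.083, -0.02, 0.26] [320.5482 346.4967] [316.2409 211.7518]
[-0.083, 0.08, 0.26] [320.5292 177.9383] [345.1838 195.7195]
```

View pics/c5.png

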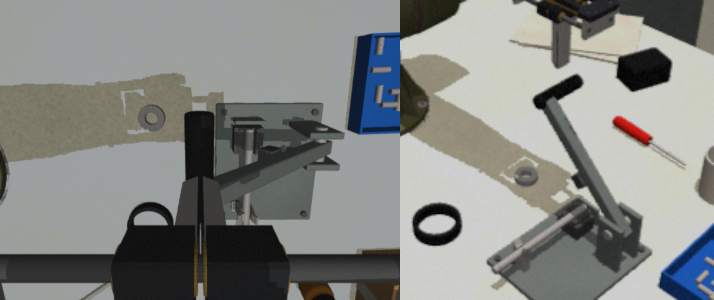

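The wrist view shows the black handle directly below the fingers, at u≈318 against 320 predicted. The scene view shows the bar lying in the clip and across the anvil. Now I'll press the lever.

>>> {"method": "carry_out", "body": {"plan": [[[0, 0, 20, 0, 0, 0, 0], [0, 0, 12, 0, 0, 0, 0], [0, 0, 5, 0, 0, 0, 0], [0, 0, 0, 0, 0, 0, 0], [0, -8, 9.5, 0, 0, 0, 0], [0, -8, 10, 0, 0, 0, 0], [0, -7, 10, 0, 0, 0, 0], [0, -7, 10.5, 0, 0, 0, 0], [0, -6, 11, 0, 0, 0, 0], [0, -6, 11, 0, 0, 0, 0]]]}}

```text
time_s: 14.72
ee_pos: [0.4581, 0.0716, 0.212]
eef_rot: [-3.141, 0.0, 1.532]
force: [-7.3, -0.4, 10.7]
grip_width: 0.0004
grip_force: 5.3
```

>>> {"method": "carry_out", "body": {"plan": [[[0, -5, 11.5, 0, 0, 0, 0], [0, -5, 11.5, 0, 0, 0, 0], [0, -4, 12, 0, 0, 0, 0], [0, -3.5, 12, 0, 0, 0, 0], [0, -3, 12, 0, 0, 0, 0], [0, -2, 12.5, 0, 0, 0, 0], [0, -1.5, 12, 0, 0, 0, 0], [0, 0, 0, 0, 0, 0, 0]]]}}

```text
time_s: 15.38
ee_pos: [0.434, 0.0726, 0.1269]
eef_rot: [-3.14, 0.0, 1.532]
force: [-5.7, 0.6, 8.6]
grip_width: 0.0006
grip_force: 4.4
```

>>> {"method": "carry_out", "body": {"plan": [[[0, -1, 10, 0, 0, 0, 0], [0, 0, 8, 0, 0, 0, 0], [0, 0, 4, 0, 0, 0, 0], [0, 0, 0, 0, 0, 0, 0], [0, 0, 0, 0, 0, 0, 0]]]}}

```text
time_s: 15.8
ee_pos: [0.4334, 0.0727, 0.1065]
eef_rot: [-3.14, 0.0, 1.532]
force: [-7.0, 0.4, 8.9]
grip_width: 0.0005
grip_force: 4.5
```

>>> {"method": "carry_out", "body": {"plan": [[[0, 0, 2, 0, 0, 0, 0], [0, 0, 0, 0, 0, 0, 0], [0, 0, 0, 0, 0, 0, 0]]]}}

```text
time_s: 16.05
ee_pos: [0.4337, 0.0727, 0.1047]
eef_rot: [-3.141, -0.0, 1.532]
force: [-6.6, 0.5, 9.2]
grip_width: 0.0004
grip_force: 4.5
```

>>> {"method": "carry_out", "body": {"plan": [[[0, 0, 2, 0, 0, 0, 0], [0, 0, 0, 0, 0, 0, 0], [0, 0, 0, 0, 0, 0, 0]]]}}

```text
time_s: 16.3
ee_pos: [0.4339, 0.0728, 0.1032]
eef_rot: [-3.142, -0.0, 1.532]
force: [-7.8, 1.5, 14.7]
grip_width: 0.0007
grip_force: 7.4
```

>>> {"method": "carry_out", "body": {"plan": [[[0, 0, 2, 0, 0, 0, 0], [0, 0, 0, 0, 0, 0, 0], [0, 0, 0, 0, 0, 0, 0]]]}}

```text
time_s: 16.55
ee_pos: [0.434, 0.0728, 0.1024]
eef_rot: [3.141, -0.0, 1.532]
force: [-15.9, -1.3, 34.1]
grip_width: 0.0005
grip_force: 16.7
```

The force rose to 34 N at the predicted stop height (TCP 102 mm), so the lever is at its stop. Now I'll let it back up along the same arc.

>>> {"method": "carry_out", "body": {"plan": [[[0, 0, -5, 0, 0, 0, 0], [0, 1, -12, 0, 0, 0, 0], [0, 1.5, -12, 0, 0, 0, 0], [0, 2, -12, 0, 0, 0, 0], [0, 3, -12, 0, 0, 0, 0], [0, 3.5, -12, 0, 0, 0, 0], [0, 4, -12, 0, 0, 0, 0], [0, 5, -11.5, 0, 0, 0, 0], [0, 5, -11.5, 0, 0, 0, 0], [0, 6, -11, 0, 0, 0, 0], [0, 6, -11, 0, 0, 0, 0], [0, 7, -10.5, 0, 0, 0, 0], [0, 7, -10, 0, 0, 0, 0], [0, 8, -10, 0, 0, 0, 0], [0, 7, -10, 0, 0, 0, 0], [0, 0, -10, 0, 0, 0, 0], [0, 0, -20, 0, 0, 0, 0], [0, 0, -20, 0, 0, 0, 0], [0, 0, -20, 0, 0, 0, 0], [0, 0, 0, 0, 0, 0, 0]]]}}

```text
time_s: 18.22
ee_pos: [0.5001, 0.0703, 0.3366]
eef_rot: [3.136, -0.0, 1.532]
force: [-1.2, 0.5, 0.5]
grip_width: 0.0006
grip_force: 0.0
```

Run:
```python
from h2 import *
o=telemetry.get_obs();print(o['force'],o['ee_pos'])
S=fix(snap('scene','s6'))
cv2.imwrite('pics/c6.png',cv2.resize(np.hstack([load('s5')['pixels'][170:350,230:380],S['pixels'][170:350,230:380]]),None,fx=2.6,fy=2.6)[:,:,::-1])
```

```text
[-1.18948784  0.48349669  0.46890761] [0.50008405 0.0702735  0.33660671]
```

View pics/c6.png

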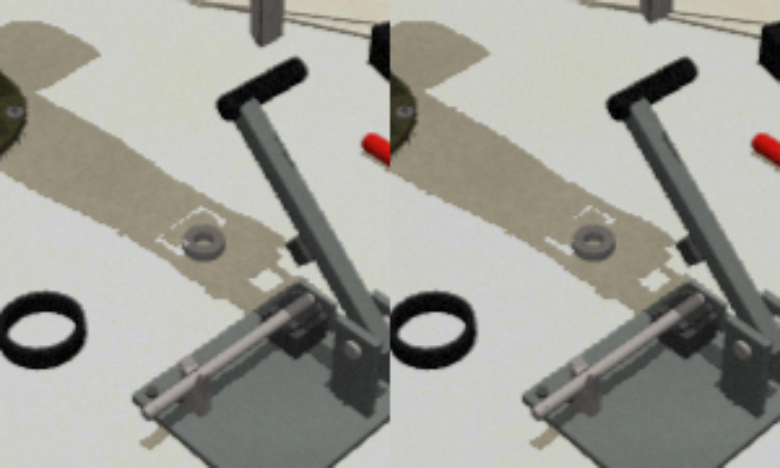

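Before (left) and after (right) look the same: the lever is fully up, the bar sits in the clip over the anvil, and the fingers are clear. I'll hand it in.

```bash
python3 -c "
from station import ctrl;print(ctrl.hand_in())"
```

```text
the job is handed in; nothing more can be done
None
```

I clipped the bar into the press, swung the lever to its stop and let it return fully up, and handed the job in at about 18 s with the bar still seated; the judged result was not shown.

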